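# Register a lino printing plate on its pin board

## Task

The wooden printing plate has been laid askew and a little too close to the robot, so it is propped up on the two register pins of the board. Nudge it gently along with the fingertips, without gripping, lifting or tipping it, until its round hole and its slot drop over the pins and it lies flat on the board. Leave the roller, tin, cup and gouge alone.

Things in the scene. Friction and masses are not known exactly. Their poses are not given: they have to be found in the camera images.
- board: Fixed grey registration board, 250 (x) x 330 (y) x 12 mm thick, on a cutting mat 3 mm thick. Origin: centre of its underside (3 mm above the table), so its top face is 12 mm above the origin. z up, x away from the robot and y to the left when its yaw is 0. A metal strip inlaid near its robot-side (-x) edge carries the pins; thin black corner marks outline the plate's home.
- pin_left (a point): Foot of the left (+y) register pin: on the board's top face, on the pin's axis, at board x -60, y +85 mm. Steel pin, 10 mm diameter, 7 mm tall with a round (half-ball) top, so a hole that is within about 2 mm of its place drops or slides down over it.
- pin_right (a point): Foot of the right (-y) register pin, same shape, at board x -60, y -85 mm.
- plate: Loose printing plate, about 0.28 kg: plywood carrier 150 (x) x 240 (y) x 8 mm; brown lino block 100 x 210 x 4 mm glued on top, centred at plate x +16 mm. Origin: centre of the carrier's underside; z up; x runs from the edge with the holes (robot side) to the far edge. Home: origin at board x -5, y 0 mm, on the board's top, axes parallel to the board's.
- plate_hole (a point): Centre of the round hole, on the carrier's underside: 12 mm diameter, right through, at plate x -55, y +85 mm. It belongs over the left pin. At the start the plate is 22 to 36 mm short of home (towards board -x), up to 20 mm off to either side and up to 0.14 rad askew.
- plate_slot (a point): Centre of the slot, on the carrier's underside: 12 mm wide (x) by 18 mm long (y), right through, at plate x -55, y -85 mm. It belongs over the right pin. At the start the underside rests on both pin noses and the far edge on the board: it slopes about 0.07 rad, its robot-side edge raised 9 to 13 mm.
- brayer: Bystander: ink roller lying on the mat to the right of the board, black roller 32 mm diameter x 90 mm, wooden handle, 170 mm long overall, at most 35 mm tall. Origin below the roller's middle.
- ink_tin: Bystander: round ink tin, 76 mm diameter, 56 mm tall, standing to the left or right of the board. Origin: centre of its underside.
- cup: Bystander: white ceramic cup, 72 mm diameter, 82 mm tall, standing to the left or right of the board. Origin: centre of its underside.
- gouge: Bystander: small lino gouge with a wooden handle, 120 mm long, 20 mm tall, lying to the left of the board. Origin below the front half of the handle.

How it is judged (in metres and radians):
At the end, for the whole second after the job is handed in: The round hole is over the left pin (within 2.5 mm) and the slot over the right pin (within 4.5 mm), the plate lies flat on the board (both holes' undersides within 1.5 mm of the board's top, slope under 0.015 rad) and is at rest (horizontal distance between plate_hole and pin_left below 0.0025 m and horizontal distance between plate_slot and pin_right below 0.0045 m and height (world z) of each of plate_hole, plate_slot below 0.0165 m and angle between plate's own z axis and vertical below 0.015 rad and linear speed of plate below 0.01 m/s); the robot touches nothing.
It fails at once if the plate is lifted or carried (its underside's centre more than 15 mm above the board) (height (world z) of plate above 0.03 m).
It fails at once if the plate is tipped up (slope over 0.14 rad) (angle between plate's own z axis and vertical above 0.14 rad).
It fails at once if the plate is gripped or shoved hard (over 35 N between fingers and plate) (contact force between the fingers and plate above 35 N).
It fails at once if the roller, tin, cup or gouge is moved by more than 15 mm (distance of any of brayer, ink_tin, cup, gouge from where it was at the start of the episode above 0.015 m).
It also fails if it takes over 58 s, if anything falls off the work surface, if the arm or the gripper's body presses on something with over 40 N, if the wrist force passes 120 N, or if a joint passes its speed limit or range.

## Robot

A 7-joint arm with a two-finger parallel gripper is mounted at the origin on the work surface. World frame = base frame: x ahead of the robot, y to its left, z up, the work surface at z = 0. Lengths are in m, angles in degrees, forces in N, time in s.
With the tool pointing down it reaches from about 0.35 to 0.9 m from the base axis. Payload 7.2 kg.
Tool frame: the origin (TCP) lies midway between the tips of the shut fingers; the grasp point (between the pads) lies 19 mm behind it; z points along the fingers, y is the line along which they close (so a half turn about z gives the same grasp; the last joint's range is limited). The gripper opens to 88 mm and grips with 3 to 60 N. Pads are 20 mm wide; open, the fingers measure 115 mm over their backs; the gripper's body (75 mm by 178 mm) begins 61 mm behind the grasp point.
Start: joints at [-3.908, 23.554, -0.728, 91.456, 0.321, 64.991, -4.71], TCP at [0.625, -0, 0.223] pointing down, gripper open.
Joint ranges: [-169.25, 169.25], [-16.82, 113.86], [-84.01, 82.57], [7.8, 145.47], [-59.2, 239.2], [7.22, 106.19], [-163.78, 163.78]. Speed limits (degrees/s): [136.94, 136.94, 172.46, 172.46, 180, 180, 180].

## Interface

Orientations are given as a 3x3 rotation matrix whose columns are the frame's x, y, z axes.
In Python, from bench import manip gives the robot as it stands. The module is installed in compiled form; this text tells all that it offers.
- The arm moves only by the tool servo_tool, never from a script. Its argument "increments" is a list of rows, each a list of 5 numbers: the shift along the tool's x, y, z in units of 25 mm (1.0 is 25 mm), then the turn about the tool's z in units of 5 degrees (1.0 is 5 degrees), then the closure, from 0 (fully open) to 1 (shut). In form: [[tx, ty, tz, twist, hand], ...]. A call has exactly 5 rows; each row shifts and turns the commanded pose from where the row before left it, along the tool's axes as they then stand; what a row does not reach is not made up. A row lasts 1/12 s, in which the tool goes at most 41.7 mm and 7.16 degrees, less where a joint would pass 70% of its speed; a pose out of reach is approached as far as the arm can. A call is refused whole if a number of a shift passes 1 or a number of a turn 1, either way. A call with a gripper value outside its range is refused whole. The fingers move at their own pace and stop on an object; "squeeze" is the grip in N (left out, the last holds). Time passes only in rows, so rows that do not move let the fingers close, or fill a call up. It gives the time, the measured TCP pose, the force, the opening and the grip force at its end, in the units of the state.
- manip.get_obs(): the state, without advancing time (a new reading comes with each control period).
- manip.capture(name): name is "scene" or "side" or "wrist"; returns a dict with "color" (480x640x3 uint8, red, green, blue), "intrinsics" (3x3 intrinsics, pixels), "extrinsics" (4x4, takes a point from world to camera coordinates). Camera axes: x right, y down, z forward; pixel columns grow to the right and rows downward; lengths in m; the calibration is good to about 2 mm. A picture is of the moment at which its call begins. There is no depth.
- manip.hand_in(): hands the job in; it is judged then, once.
Trained networks look in a picture, given as the dict that the camera call returned (one of the last four; its "shot" number tells which), for a name from the list of things; names that differ only in an ending like _2 or _b are one class to them, and where a whole thing is asked for, a point or a joint stands for the part that bears it (a point fixed in the world has none). Each returns a list of dicts, best first, with "score" (0 to 1); they miss things now and then, are a little off and sometimes report something else, mostly with a low value. They report only what shows in the picture. A call takes as long as a camera call.
- manip.recognise(picture, label): "position" ([x, y, z] in m, in the coordinates of the camera as it stood for that picture, good to about 4 mm: the middle of the surface that is visible of it).
- manip.silhouettes(picture, label): "mask" (480x640 bool, what is visible of it).
The state is a dict: "clock": time; "joint_pos": joint angles; "joint_velocities": joint speeds; "joint_efforts": joint torques, N m; "eef_pos": TCP position; "tcp_rot": TCP orientation; "force": force on the tool from outside, world axes, zero at the start; "torque": the same for the moment, N m; "width": opening from 0.0 (shut) to 1.0 (fully open); "gripper_force": force on a finger pad.
Only numpy, scipy, OpenCV 4.12 (cv2) and the standard library are available. Lean on these libraries where they do the work, as an engineer would, in place of code of your own. Each camera call takes 0.05 s, during which the arm holds its last target. There are 200 camera calls.

## Working session

There is one attempt and no reset: what is moved stays moved. The work goes in short steps, Python scripts to look and compute and a tool call to move; the robot and the scene stay as the last step left them, time stands still between calls to the robot, and variables do not carry over. Pictures are saved under pics/ and viewed, at most 10 in all, crops included, and the job is handed in when it is done.

Besides the shell and the picture viewer there is one more tool, called after ">>>" by a JSON object that holds its "method" and its "body". servo_tool: Moves the arm, as the interface text tells. Its arguments: {"type":"object","properties":{"increments":{"type":"array"},"squeeze":{"type":"number"}},"required":["increments"]}

```bash
mkdir -p pics
cat > h.py <<'E'
from bench import manip
import numpy as np, cv2
def px(pic,P):
    P=np.atleast_2d(P); E=pic["extrinsics"]; c=P@E[:3,:3].T+E[:3,3]; q=c@pic["intrinsics"].T
    return q[:,:2]/q[:,2:]
def ray(pic,uv,z):
    E=pic["extrinsics"];R=E[:3,:3];o=-R.T@E[:3,3]
    uv=np.atleast_2d(uv).astype(float)
    d=np.c_[uv,np.ones(len(uv))]@np.linalg.inv(pic["intrinsics"]).T@R
    return o+d*((z-o[2])/d[:,2])[:,None]
def world(pic,p):
    E=pic["extrinsics"]; return E[:3,:3].T@(np.array(p)-E[:3,3])
def save(pic,n): cv2.imwrite(f"pics/{n}.png",pic["color"][:,:,::-1])
E
python3 - <<'E'
from h import *
print(manip.get_obs())
for n in ["scene","wrist"]:
    p=manip.capture(n); save(p,n+"0")
    for l in ["board","plate","brayer","ink_tin","cup","gouge","pin_left","plate_hole","plate_slot"]:
        try:
            r=manip.recognise(p,l); print(n,l,[(round(x["score"],2),world(p,x["position"]).round(3)) for x in r[:2]])
        except Exception as e: print(n,l,e)
E
```

```text
{'clock': 0.0, 'joint_pos': array([-3.90667245, 23.59860092, -0.72700101, 91.50293789,  0.32191801,
       64.9896217 , -4.71084693]), 'joint_velocities': array([-0.03608444, -0.03138902,  0.05909845, -0.05642095,  0.02786263,
       -0.04804288,  0.02203623]), 'joint_efforts': array([-2.92756195e-04, -5.87956166e+01,  6.41712137e-01, -2.91074431e+01,
       -5.37758670e-02,  1.83686998e-02,  1.53371734e-04]), 'eef_pos': array([ 6.24508050e-01, -7.11876258e-05,  2.21832542e-01]), 'tcp_rot': array([[ 2.44919275e-05,  9.99998799e-01, -1.54952472e-03],
       [ 9.99999990e-01, -2.47030112e-05, -1.36205784e-04],
       [-1.36243898e-04, -1.54952137e-03, -9.99998790e-01]]), 'force': array([-0.21558848,  0.48138102,  0.12188063]), 'torque': array([ 0.02543994, -0.04013884, -0.06555736]), 'gripper_force': 0.0, 'width': 1.0027748705912665}
scene board [(0.78, array([ 0.639, -0.068,  0.015]))]
scene plate [(0.86, array([ 0.559, -0.093,  0.03 ]))]
scene brayer [(0.65, array([ 0.654, -0.366,  0.026]))]
scene ink_tin [(0.78, array([ 0.51 , -0.362,  0.058]))]
scene cup [(0.6, array([0.464, 0.219, 0.056]))]
scene gouge [(0.67, array([0.612, 0.181, 0.02 ]))]
scene pin_left [(0.75, array([ 0.642, -0.065,  0.014]))]
scene plate_hole [(0.76, array([ 0.559, -0.09 ,  0.034]))]
scene plate_slot [(0.82, array([ 0.557, -0.093,  0.031]))]
wrist board [(0.76, array([0.634, 0.017, 0.018]))]
wrist plate [(0.88, array([ 0.544, -0.035,  0.027]))]
wrist brayer [(0.56, array([ 0.646, -0.302,  0.022]))]
wrist ink_tin [(0.69, array([ 0.502, -0.328,  0.018]))]
wrist cup [(0.63, array([0.477, 0.193, 0.017]))]
wrist gouge [(0.86, array([0.594, 0.177, 0.021]))]
wrist pin_left [(0.9, array([0.634, 0.016, 0.014]))]
wrist plate_hole [(0.6, array([ 0.541, -0.038,  0.031]))]
wrist plate_slot [(0.7, array([ 0.539, -0.038,  0.035]))]
```

View pics/scene0.png

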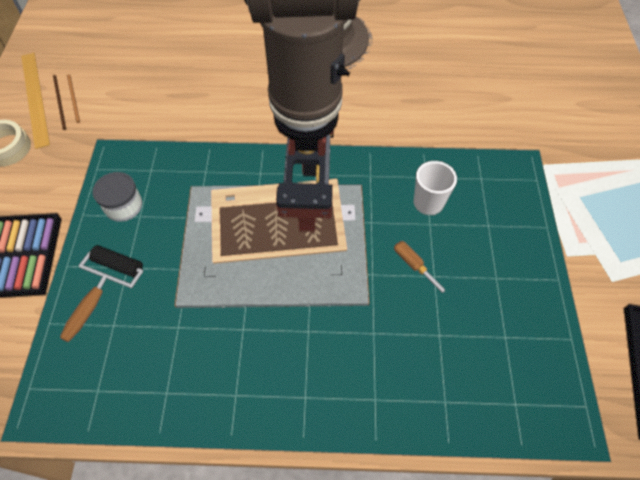

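View pics/wrist0.png

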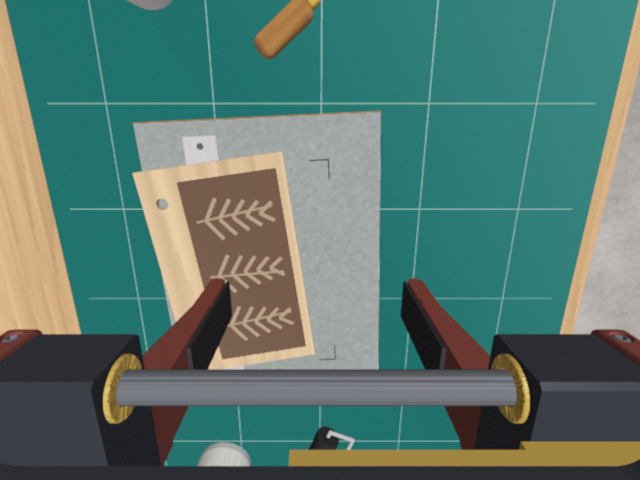

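The scene camera faces the robot. It shows the board's far marks at about (210,272) and (340,270), and the strip's end screws at (203,213) and (349,213). In the wrist view the plate hole is at (162,204). I'll measure from enlarged crops.

Run:
```python
from h import *
s=manip.capture("side"); save(s,"side0")
p=manip.capture("scene"); w=manip.capture("wrist")
for q,n in((p,"scene"),(w,"wrist"),(s,"side")):
    E=q["extrinsics"]; print(n,"campos",(-E[:3,:3].T@E[:3,3]).round(3),"axes",E[:3,:3].round(2).tolist(),q["intrinsics"][0,0])
c=p["color"][170:320,170:380]; cv2.imwrite("pics/c0.png",cv2.resize(c,None,fx=3.8,fy=3.8,interpolation=cv2.INTER_CUBIC)[:,:,::-1])
for nm,uv in dict(markR=(206,276),markL=(342,274),scrR=(203,213),scrL=(349,213)).items(): print(nm,ray(p,uv,.015).round(4))
for nm,uv in dict(markL=(329,160),markR=(335,358),scrL=(200,146),cnL=(381,112),cnL2=(134,123)).items(): print("w",nm,ray(w,uv,.015).round(4))
print("hole",ray(w,(162,204),.033))
```

```text
scene campos [1.057 0.029 0.849] axes [[-0.03, 1.0, -0.0], [0.86, 0.03, -0.5], [-0.5, -0.02, -0.86]] 529.4852741606584
wrist campos [0.626 0.083 0.383] axes [[1.0, 0.0, 0.0], [-0.0, -0.96, 0.3], [0.0, -0.3, -0.96]] 348.4824626764084
side campos [ 0.215 -0.635  0.536] axes [[0.89, -0.46, 0.02], [-0.24, -0.5, -0.84], [0.39, 0.74, -0.55]] 471.8716148078408
markR [[ 0.6493 -0.1829  0.015 ]]
markL [[0.6379 0.0557 0.015 ]]
scrR [[ 0.518  -0.2069  0.015 ]]
scrL [[0.5094 0.0676 0.015 ]]
w markL [[0.6402 0.0557 0.015 ]]
w markR [[ 0.6504 -0.1834  0.015 ]]
w scrL [[0.5085 0.0696 0.015 ]]
w cnL [[0.6913 0.1023 0.015 ]]
w cnL2 [[0.4447 0.0918 0.015 ]]
hole [[0.46997098 0.01321885 0.033     ]]
```

View pics/c0.png

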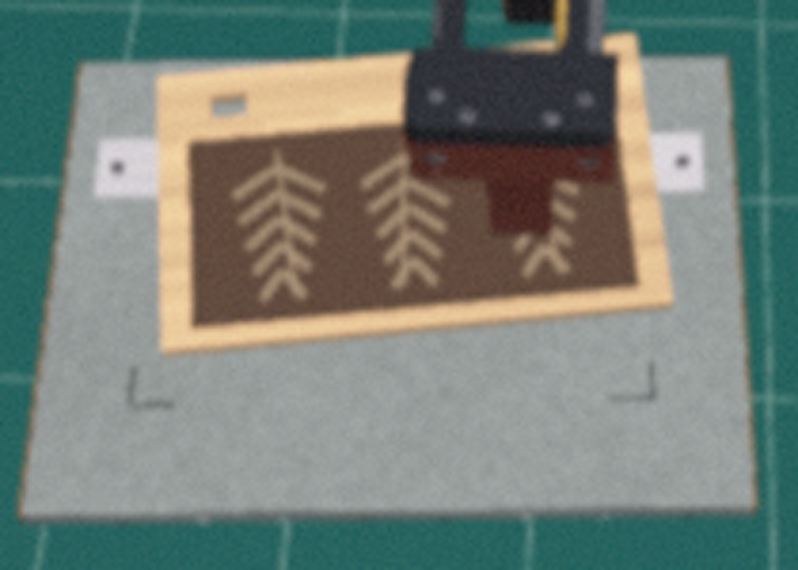

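View pics/side0.png

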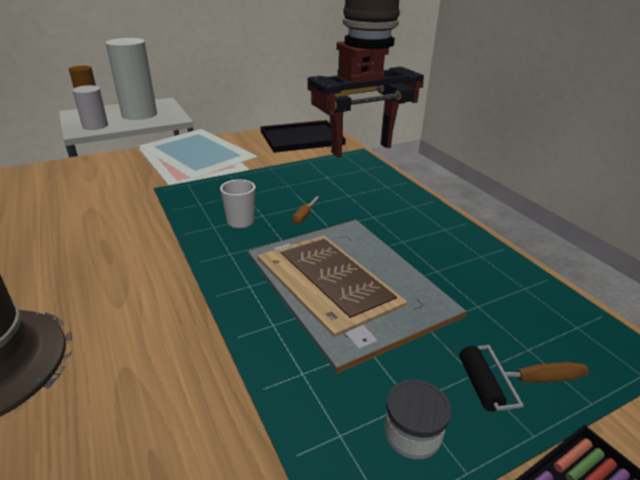

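```bash
cat >> h.py <<'E'
from scipy.optimize import least_squares
BY=0.043; BC=np.array([.5746,-.067])
def bw(x,y,z=.012): # board->world
    c,s=np.cos(BY),np.sin(BY); return np.array([BC[0]+c*x-s*y,BC[1]+s*x+c*y,z+.003])
KP=dict(nl=(-.075,.12,.008),nr=(-.075,-.12,.008),fl=(.075,.12,.008),fr=(.075,-.12,.008),hole=(-.055,.085,.008),slot=(-.055,-.085,.008))
for a,x in(("n",-.034),("f",.066)):
    for b,y in(("l",.105),("r",-.105)): KP["l"+a+b]=(x,y,.012)
def plate(q,P): # q in board frame x,y,yaw,tilt ; far bottom edge on the board
    x,y,a,t=q; P=np.array(P)
    l=np.array([.075+(P[0]-.075)*np.cos(t)+P[2]*np.sin(t),P[1],-(P[0]-.075)*np.sin(t)+P[2]*np.cos(t)])
    c,s=np.cos(a),np.sin(a); return bw(x+c*l[0]-s*l[1],y+s*l[0]+c*l[1],.012+l[2])
def fit(obs): # list of (pic,{kp:uv})
    f=lambda q:np.concatenate([(px(p,plate(q,KP[k]))[0]-uv) for p,d in obs for k,uv in d.items()])
    r=least_squares(f,[-.03,0,0,.05],loss="soft_l1"); return r.x,r.fun
def show(q):
    print("plate board mm: x %.1f y %.1f yaw %.3f tilt %.3f"%(q[0]*1e3,q[1]*1e3,q[2],q[3]))
    for n,k,b in(("hole",(-.055,.085,0),(-.06,.085)),("slot",(-.055,-.085,0),(-.06,-.085))):
        d=plate(q,k)-bw(*b); c,s=np.cos(BY),np.sin(BY); print(n,"off board mm",(1e3*np.array([c*d[0]+s*d[1],c*d[1]-s*d[0],d[2]])).round(1))
    for k in("nl","nr","fl","fr"): print(k,plate(q,KP[k]).round(4))
E
python3 - <<'E'
from h import *
p=manip.capture("scene"); w=manip.capture("wrist")
o=[(w,dict(hole=(162,204),nl=(134,173),fl=(283,153),fr=(314,355))),(p,dict(fr=(212.9,262.6),fl=(346.8,249.5),nr=(211.3,189.7),nl=(337.6,178.7),slot=(230.3,197.4)))]
q,r=fit(o); print(r.round(1)); show(q)
for n,b in(("markL",(.07,.12)),("markR",(.07,-.12)),("nearL",(-.125,.165)),("nearR",(-.125,-.165)),("farL",(.125,.165)),("farR",(.125,-.165))): print(n,px(w,bw(*b)).round(1),px(p,bw(*b)).round(1))
E
```

```text
[ 0.4  0.4 -0.8 -0.1 -0.1 -0.9  0.3  0.4 -0.8 -0.9  0.2  0.4  0.2  0.1
 -0.1  0.9 -0.  -0.1]
plate board mm: x -40.1 y 3.9 yaw 0.088 tilt 0.062
hole off board mm [-42.1  -1.2   8. ]
slot off board mm [-27.2  -0.6   8. ]
nl [0.4451 0.0445 0.0322]
nr [ 0.4764 -0.1935  0.0322]
fl [0.5935 0.064  0.023 ]
fr [ 0.6248 -0.174   0.023 ]
markL [[328.2 159.8]] [[342.1 274.8]]
markR [[334.5 358.4]] [[205.4 276.2]]
nearL [[131.9 122.3]] [[361.9 184.6]]
nearR [[183.2 394. ]] [[191.9 186.2]]
farL [[382.2 111. ]] [[369.5 303.4]]
farR [[378.6 386.9]] [[175.8 305.5]]
```

>>> {"method": "servo_tool", "body": {"increments": [[-0.3,-0.79,0,0,0],[-0.3,-0.79,0,0,0],[-0.3,-0.79,0,0,0],[-0.3,-0.79,0,0,0],[-0.3,-0.79,0,0,0]], "squeeze": 5}}

```text
clock: 1.67
eef_pos: [0.5253, -0.0378, 0.2226]
tcp_rot: [[-0.0, 1.0, 0.0], [1.0, 0.0, -0.0], [-0.0, 0.0, -1.0]]
force: [0.4, -0.3, -0.0]
width: 1.005
gripper_force: 0.0
```

>>> {"method": "servo_tool", "body": {"increments": [[-0.3,-0.79,0,0,0],[-0.3,-0.79,0,0,0],[-0.3,-0.79,0,0,0],[-0.3,-0.79,0,0,0],[-0.3,-0.79,0,0,0]]}}

```text
clock: 2.08
eef_pos: [0.4265, -0.0753, 0.2227]
tcp_rot: [[0.0, 1.0, 0.0], [1.0, -0.0, 0.0], [0.0, 0.0, -1.0]]
force: [-0.2, -0.5, -0.0]
width: 1.003
gripper_force: 0.0
```

>>> {"method": "servo_tool", "body": {"increments": [[0,0,0.3,0.875,0],[0,0,0.3,0.875,0],[0,0,0.3,0.875,0],[0,0,0.3,0.875,0],[0,0,0.3,0.875,0]]}}

```text
clock: 2.5
eef_pos: [0.4276, -0.0751, 0.1851]
tcp_rot: [[0.376, 0.927, 0.001], [0.927, -0.376, -0.0], [0.0, 0.001, -1.0]]
force: [0.2, -0.1, -0.2]
width: 1.002
gripper_force: 0.0
```

>>> {"method": "servo_tool", "body": {"increments": [[0,0,0.3,0.875,0],[0,0,0.3,0.875,0],[0,0,0.3,0.875,0],[0,0,0.3,0.875,0],[0,0,0.3,0.875,0]]}}

```text
clock: 2.92
eef_pos: [0.4277, -0.075, 0.1475]
tcp_rot: [[0.694, 0.72, 0.001], [0.72, -0.694, -0.0], [0.0, 0.0, -1.0]]
force: [-0.5, -0.2, 0.6]
width: 1.001
gripper_force: 0.0
```

>>> {"method": "servo_tool", "body": {"increments": [[0,0,0.3,0.875,0],[0,0,0.3,0.875,0],[0,0,0.3,0.875,0],[0,0,0.3,0.875,0],[0,0,0.3,0.875,0]]}}

```text
clock: 3.33
eef_pos: [0.4277, -0.075, 0.11]
tcp_rot: [[0.912, 0.409, 0.001], [0.409, -0.912, -0.0], [0.001, 0.0, -1.0]]
force: [1.0, 0.0, 0.7]
width: 0.997
gripper_force: 0.0
```

>>> {"method": "servo_tool", "body": {"increments": [[0,0,0.3,0.875,0],[0,0,0.3,0.875,0],[0,0,0.3,0.875,0],[0,0,0.3,0.875,0],[0,0,0,0.875,0]]}}

```text
clock: 3.75
eef_pos: [0.427, -0.0749, 0.0792]
tcp_rot: [[0.999, 0.04, -0.001], [0.04, -0.999, -0.0], [-0.001, -0.0, -1.0]]
force: [-0.9, -0.4, -0.6]
width: 1.003
gripper_force: 0.0
```

>>> {"method": "servo_tool", "body": {"increments": [[0,0,0.5,0,0],[0,0,0.5,0,0],[0,0,0.5,0,0],[0,0,0.5,0,0],[0,0,0.44,0,0]]}}

```text
clock: 4.17
eef_pos: [0.4277, -0.0749, 0.0186]
tcp_rot: [[0.999, 0.044, 0.0], [0.044, -0.999, 0.0], [0.0, -0.0, -1.0]]
force: [0.5, -0.1, 0.7]
width: 1.0
gripper_force: 0.0
```

>>> {"method": "servo_tool", "body": {"increments": [[0.12,0,0,0,0],[0.12,0,0,0,0],[0.12,0,0,0,0],[0.12,0,0,0,0],[0.12,0,0,0,0]]}}

```text
clock: 4.58
eef_pos: [0.4432, -0.0743, 0.0198]
tcp_rot: [[0.999, 0.044, 0.001], [0.044, -0.999, 0.0], [0.001, -0.0, -1.0]]
force: [-2.0, -0.3, 0.9]
width: 0.997
gripper_force: 0.7
```

>>> {"method": "servo_tool", "body": {"increments": [[0.1,0,0,0,0],[0.1,0,0,0,0],[0.1,0,0,0,0],[0.1,0,0,0,0],[0.1,0,0,0,0]]}}

```text
clock: 5.0
eef_pos: [0.4551, -0.0738, 0.0191]
tcp_rot: [[0.999, 0.044, -0.0], [0.044, -0.999, -0.0], [-0.0, 0.0, -1.0]]
force: [-1.9, 0.3, -1.1]
width: 1.002
gripper_force: 0.5
```

>>> {"method": "servo_tool", "body": {"increments": [[0.1,0,0,0,0],[0.1,0,0,0,0],[0.1,0,0,0,0],[0.1,0,0,0,0],[0,0,0,0,0]]}}

```text
clock: 5.42
eef_pos: [0.4658, -0.0734, 0.0192]
tcp_rot: [[0.999, 0.044, 0.001], [0.044, -0.999, -0.0], [0.001, 0.0, -1.0]]
force: [-0.5, -0.2, 0.7]
width: 0.999
gripper_force: 0.0
```

Run:
```python
from h import *
s=manip.capture("side"); p=manip.capture("scene"); w=manip.capture("wrist")
for n in("side","scene","wrist"):
    pass
a=cv2.resize(p["color"][170:320,170:380],None,fx=3,fy=3,interpolation=cv2.INTER_CUBIC)   # 630x450
cv2.imwrite("pics/p1.png",a[:,:,::-1]); save(w,"w1")
```

```text
(no output)
```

View pics/w1.png

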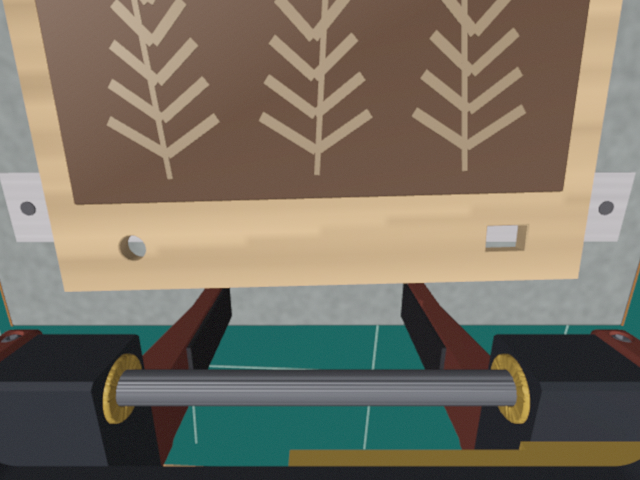

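View pics/p1.png

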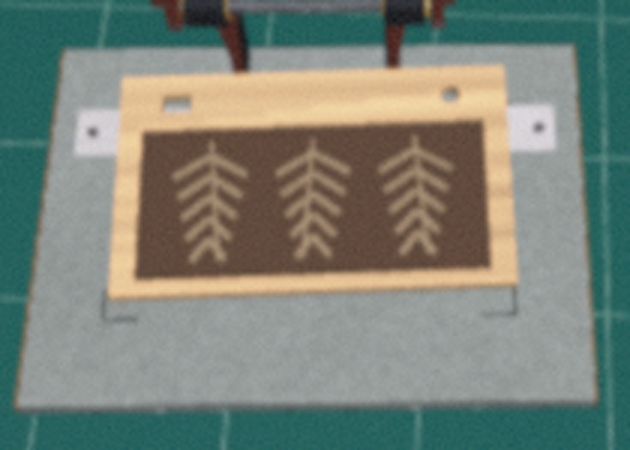

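Run:
```python
from h import *
p=manip.capture("scene"); w=manip.capture("wrist")
W=dict(hole=(133,247),slot=(506,237),nl=(65,290),nr=(579,277),lnl=(75,204),lnr=(563,190))
S=dict(fr=(205.7,269.3),fl=(342.7,264.7),nr=(210.7,195.7),nl=(338.3,192))
for o in([(w,W),(p,S)],[(w,W)],[(p,S)]):
    q,r=fit(o); print(r.round(1)); show(q)
c,s=np.cos(BY),np.sin(BY)
for uv in((28,208),(606,208)):
    d=ray(w,uv,.015)[0][:2]-BC; print("screw board",c*d[0]+s*d[1],c*d[1]-s*d[0])
```

```text
[-0.2  0.1  0.8  0.1  0.8 -0.2 -1.5 -0.3 -1.  -0.1  1.5  0.3  0.7 -0.8
  0.4 -1.   0.4  0.5 -0.   0. ]
plate board mm: x -19.7 y -0.1 yaw 0.029 tilt 0.043
hole off board mm [-17.   -1.7   5.6]
slot off board mm [-12.1  -1.6   5.6]
nl [0.472  0.0464 0.0294]
nr [ 0.4892 -0.193   0.0294]
fl [0.6215 0.0572 0.023 ]
fr [ 0.6387 -0.1822  0.023 ]
[-0.3  0.2  0.6  0.1  0.8 -0.1 -1.8 -0.4 -1.1  0.1  1.2  0.3]
plate board mm: x -19.7 y 0.0 yaw 0.029 tilt 0.042
hole off board mm [-17.   -1.6   5.5]
slot off board mm [-12.1  -1.5   5.5]
nl [0.4719 0.0465 0.0293]
nr [ 0.4892 -0.1929  0.0293]
fl [0.6214 0.0573 0.023 ]
fr [ 0.6387 -0.1821  0.023 ]
[ 0.1 -0.1 -0.   0.1 -0.1  0.  -0.  -0. ]
plate board mm: x -18.1 y -0.6 yaw 0.024 tilt 0.067
hole off board mm [-14.9  -1.9   8.7]
slot off board mm [-10.8  -1.9   8.7]
nl [0.4745 0.0464 0.033 ]
nr [ 0.4906 -0.1931  0.033 ]
fl [0.6238 0.0565 0.023 ]
fr [ 0.64  -0.183  0.023]
screw board -0.061389909798395016 0.13813641580820996
screw board -0.06117445378880118 -0.1396755889574662
```

>>> {"method": "servo_tool", "body": {"increments": [[0.08,-0.014,0,0,0],[0.08,-0.014,0,0,0],[0.08,-0.014,0,0,0],[0.08,-0.014,0,0,0],[0.08,-0.014,0,0,0]]}}

```text
clock: 6.08
eef_pos: [0.475, -0.0711, 0.0191]
tcp_rot: [[0.999, 0.044, -0.0], [0.044, -0.999, 0.0], [-0.0, -0.0, -1.0]]
force: [-0.8, -0.7, -1.7]
width: 1.001
gripper_force: 0.5
```

Run:
```python
from h import *
w=manip.capture("wrist"); save(w,"w2")
p=manip.capture("scene"); cv2.imwrite("pics/p2.png",cv2.resize(p["color"][170:320,170:380],None,fx=3,fy=3,interpolation=cv2.INTER_CUBIC)[:,:,::-1])
```

```text
(no output)
```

View pics/w2.png

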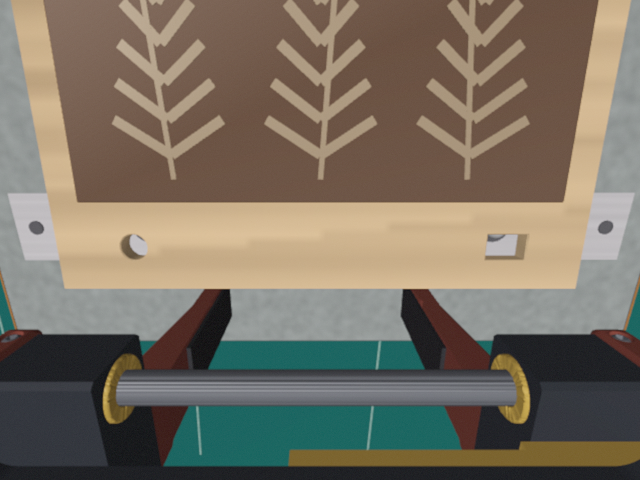

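The plate edge now rests square on both fingers (row 289). The right pin is showing at the slot's upper edge, near (497,237).

Run:
```python
from h import *
w=manip.capture("wrist")
W=dict(hole=(134,246),slot=(506,246.5),nl=(65,289.5),nr=(577,289),lnl=(78,202),lnr=(565,202))
q,r=fit([(w,W)]); print(r.round(1)); show(q)
c,s=np.cos(BY),np.sin(BY); D=[]
for uv in((36,227.5),(605,227.5)):
    d=ray(w,uv,.015)[0][:2]-BC; D.append([c*d[0]+s*d[1],c*d[1]-s*d[0]]); print("screw board mm",np.round(D[-1],4)*1e3)
print("bias mid",np.mean(D,0)*1e3,"yaw",(D[1][0]-D[0][0])/.278)
print("pin noses px",px(w,bw(-.06,.085,.019)),px(w,bw(-.06,-.085,.019)))
```

```text
[ 0.1  0.9  1.2  0.4  0.3 -1.7 -1.2 -1.2 -1.6  0.3  0.6  0.3]
plate board mm: x -11.6 y -0.4 yaw 0.001 tilt 0.044
hole off board mm [-6.5 -0.5  5.7]
slot off board mm [-6.4 -0.5  5.7]
nl [0.4833 0.0487 0.0296]
nr [ 0.4939 -0.1911  0.0296]
fl [0.6331 0.0553 0.023 ]
fr [ 0.6436 -0.1845  0.023 ]
screw board mm [-60.8 138.4]
screw board mm [ -60.5 -139.6]
bias mid [-60.63792565  -0.56617724] yaw 0.001056281767619981
pin noses px [[138.16264005 229.88304139]] [[500.78047852 230.25211415]]
```

>>> {"method": "servo_tool", "body": {"increments": [[0.05,0,0,0,0],[0.05,0,0,0,0],[0.05,0,0,0,0],[0.05,0,0,0,0],[0.03,0,0,0,0]]}}

```text
clock: 6.65
eef_pos: [0.4803, -0.071, 0.0191]
tcp_rot: [[0.999, 0.044, -0.001], [0.044, -0.999, 0.0], [-0.001, -0.0, -1.0]]
force: [-4.3, 0.1, 3.2]
width: 1.003
gripper_force: 1.8
```

Run:
```python
from h import *
w=manip.capture("wrist"); save(w,"w3")
```

```text
(no output)
```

View pics/w3.png

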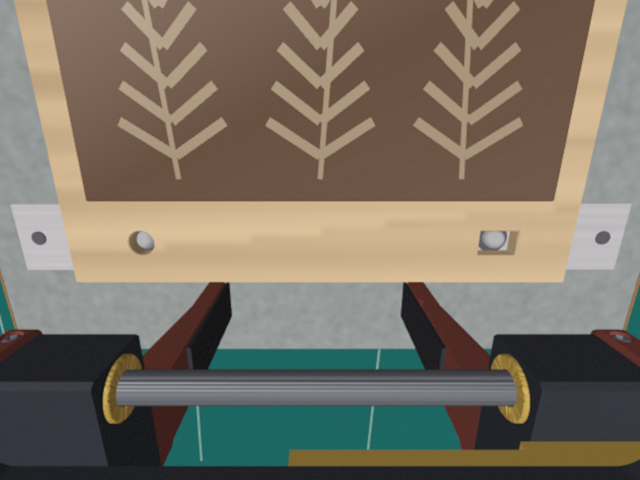

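The pins now fill the hole (145,241) and slot (493,240), and the near edge has shrunk from 512 to 490 px, so the plate seems to have dropped. I'll back off and verify.

>>> {"method": "servo_tool", "body": {"increments": [[-0.2,0,0,0,0],[-0.4,0,0,0,0],[-0.5,0,0,0,0],[-0.5,0,0,0,0],[-0.5,0,0,0,0]]}}

```text
clock: 7.12
eef_pos: [0.427, -0.0733, 0.0192]
tcp_rot: [[0.999, 0.044, 0.0], [0.044, -0.999, -0.0], [0.0, 0.0, -1.0]]
force: [-0.7, 0.5, 0.1]
width: 1.002
gripper_force: 0.0
```

>>> {"method": "servo_tool", "body": {"increments": [[0,0,-1,0,0],[0,0,-1,0,0],[0,0,-1,0,0],[0,0,-0.5,0,0],[0,0,0,0,0]]}}

```text
clock: 7.53
eef_pos: [0.4293, -0.0734, 0.1092]
tcp_rot: [[0.999, 0.043, 0.005], [0.043, -0.999, 0.0], [0.005, -0.0, -1.0]]
force: [-0.0, -0.1, -0.0]
width: 0.999
gripper_force: 0.0
```

Run:
```python
from h import *
w=manip.capture("wrist"); save(w,"w4")
p=manip.capture("scene"); s=manip.capture("side")
a=cv2.resize(s["color"][215:365,240:470],None,fx=2.6,fy=2.6,interpolation=cv2.INTER_CUBIC)
b=cv2.resize(w["color"][:,40:600],(a.shape[1]*2//3,a.shape[0]),interpolation=cv2.INTER_AREA)
save(w,"w4")
for z in(0.,.062):
    q=[-.005,0,0,z]; print(z,{k:px(w,plate(q,KP[k]))[0].round(1).tolist() for k in KP})
```

```text
0.0 {'nl': [144.5, 159.6], 'nr': [491.3, 159.9], 'fl': [106.9, -111.2], 'fr': [530.1, -110.9], 'hole': [192.1, 129.3], 'slot': [443.8, 129.5], 'lnl': [155.7, 95.2], 'lnr': [480.4, 95.4], 'lfl': [132.2, -96.0], 'lfr': [504.8, -95.7]}
0.062 {'nl': [137.7, 159.4], 'nr': [498.1, 159.6], 'fl': [106.8, -112.3], 'fr': [530.2, -111.9], 'hole': [187.8, 128.0], 'slot': [448.2, 128.2], 'lnl': [150.8, 92.4], 'lnr': [485.4, 92.6], 'lfl': [131.5, -98.3], 'lfr': [505.5, -98.0]}
```

View pics/w4.png

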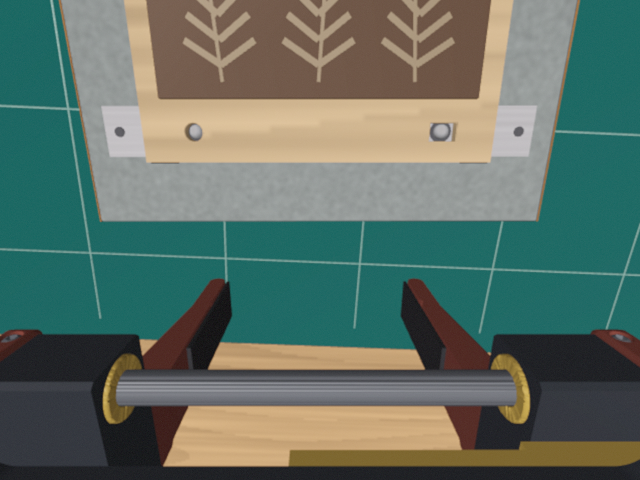

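The near edge spans 147–491 (344 px; flat predicts 347, tilted 360). The pins are in the hole (194,131) and slot (441,131), and the edge lies on the home marks. One last check from the side.

Run:
```python
from h import *
s=manip.capture("side")
c=cv2.resize(s["color"][215:365,240:470],None,fx=3.4,fy=3.4,interpolation=cv2.INTER_CUBIC)
cv2.imwrite("pics/s5.png",c[:,:,::-1])
for z in(0.,.02): print(z,{k:((px(s,plate([-.005,0,0,z],KP[k]))[0]-[240,215])*3.4).round(0).tolist() for k in("nl","nr","fl","fr","lnl","lnr","lfl","lfr")})
print("marks/board",[((px(s,bw(*b))[0]-[240,215])*3.4).round(0).tolist() for b in((-.125,-.165),(.125,-.165),(-.125,.165))])
w=manip.capture("wrist")
q,r=fit([(w,dict(nl=(147,162),nr=(491,162.5),hole=(194,131),slot=(443,131),lnl=(159,98),lnr=(479,98)))]); print(r.round(1)); show(q)
```

```text
0.0 {'nl': [134.0, 126.0], 'nr': [364.0, 396.0], 'fl': [361.0, 59.0], 'fr': [623.0, 291.0], 'lnl': [211.0, 114.0], 'lnr': [422.0, 339.0], 'lfl': [362.0, 69.0], 'lfr': [590.0, 273.0]}
0.02 {'nl': [134.0, 122.0], 'nr': [365.0, 391.0], 'fl': [361.0, 59.0], 'fr': [624.0, 291.0], 'lnl': [212.0, 111.0], 'lnr': [422.0, 336.0], 'lfl': [363.0, 68.0], 'lfr': [591.0, 273.0]}
marks/board [[330.0, 513.0], [769.0, 322.0], [28.0, 119.0]]
[ 0.5 -0.6 -1.2 -1.   0.   0.6  0.4  0.6 -1.6  0.1  1.3  0.1]
plate board mm: x -8.8 y -0.1 yaw 0.001 tilt -0.044
hole off board mm [-3.7 -0.1 -5.7]
slot off board mm [-3.6 -0.1 -5.7]
nl [0.4855 0.0491 0.0164]
nr [ 0.496  -0.1906  0.0164]
fl [0.6352 0.0557 0.023 ]
fr [ 0.6457 -0.1841  0.023 ]
```

View pics/s5.png

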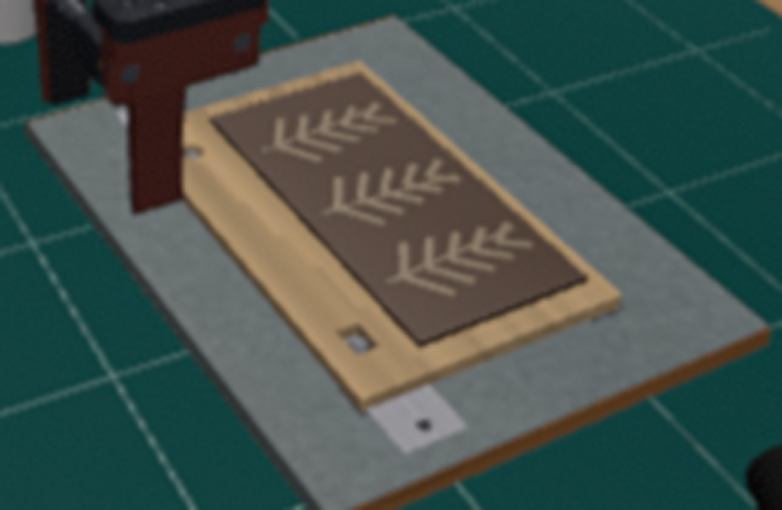

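The side view agrees with a flat plate: near corner at (364,400), far corner at (621,297), both with the same small offset from the flat prediction, and the pin shows in the slot at (357,341).

```bash
python3 -c "
from bench import manip; print(manip.hand_in())"
```

```text
the job is handed in; nothing more can be done
None
```

The plate was nudged home and the job is handed in: the last pictures show it lying flat with its hole and slot over the pins, the fingers were clear of it, and no bystander was approached; the judge's verdict was not shown.

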